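# Set the notched clamp's sliding jaw up to the plaster mould

### The job

The two-part plaster mould lies on the bar clamp, ready to be clamped for casting. Squeeze the orange release lever towards the black grip of the sliding jaw, keep it squeezed while you slide the jaw along the notched bar up to the mould, then let go so that the jaw locks in the last notch before the mould, with no more than about one notch of space left. Do not push the mould along, and leave the things around the clamp where they are.

Things in the scene. Friction and masses are not known exactly. Their poses are not given: they have to be found in the camera images.
- clamp: aluminium bar clamp fixed on the bench. Origin on the bench under the bar; y axis along the bar from the sliding jaw to the mould and the fixed green head with screw and black handle (head's pad at y = 185 mm), z up. Bar 30 mm wide, top 45 mm above the bench, with cross notches every 20 mm; beside it two wooden bearers, 46 mm high, carry the mould
- jaw (a joint): position of the green sliding jaw along the bar in m, growing towards the mould. It locks at whole multiples of 0.020 (0, 0.02, 0.04 ...) with 1 mm of play each way; its travel ends at 0.245. It starts in one of the first four notches (seldom with the pin still up on a tooth). With the lever released it cannot be pushed either way, with the lever squeezed it slides with under 3 N
- lever (a joint): angle of the orange lever in rad: 0 released, its steel cross pin down in a notch; 0.32 squeezed against its stop; pin clear of the bar from 0.26; under 0.1 is locked. Sprung: 7 to 12 N at jaw_grip's height to squeeze. The teeth between notches are round on top: on letting go the pin slides into the nearest notch and draws the jaw along by up to 10 mm
- jaw_grip (a point): where to take hold from above, fingers closing along the bar: 93 mm above the bench, midway between the front (mould side) of the fixed black grip and the back of the lever when fully squeezed; these faces are then 20 mm apart, 10 mm each side of this point. Moves with the jaw, axes as the clamp's. Free of obstacles down to 35 mm below
- grip_post (a point): fixed black grip upright on the jaw, to squeeze the lever against. This point: on its front face (mould side) at jaw_grip's height, 10 mm ahead of it; 36 mm wide, 8 mm thick, top 21 mm above jaw_grip. Ahead of it 60 mm are free as far as the jaw's pad plate, whose top is 20 mm above jaw_grip
- lever_paddle (a point): middle of the orange lever paddle, behind the black grip (side away from the mould), 28 mm wide, 7 mm thick, 48 mm long. Released it leans back: its back face is then 28 mm behind jaw_grip at that height and 32 mm behind at its tip, which is 17 mm above jaw_grip. Turns with the lever
- jaw_pad (a point): centre of the jaw's black pressing face (64 mm wide, 62 mm high), 84 mm ahead of jaw_grip along the bar; moves with the jaw; its y axis points along the bar to the mould
- mould_face (a point): centre of the mould's face that looks at the sliding jaw. Mould: cream plaster block in two halves with a grey seam, 150 mm across the bar, 100 mm along it, 80 mm high, about 1.4 kg, loose on the bearers. The gap is this point's distance ahead of jaw_pad along the clamp's y axis, 60 to 220 mm at the start
- tin: white tin, 100 mm across, 123 mm high, origin at the centre of its foot; bystander
- bottle: white square bottle 60 x 85 x 135 mm, origin at the centre of its foot; bystander
- cup: translucent cup, 90 mm across, 65 mm high, origin at the centre of its foot; bystander
- spatula_grip (a point): handle of a spatula 200 mm long lying on the bench; bystander

How it is judged:
By the outcome, as a careful person would: the job done as asked, in the order asked, and still so for the second after the job is handed in, with the robot touching nothing.
It also fails if it takes over 32 s, if anything falls off the work surface, if the arm or the gripper's body presses on something with over 40 N, if the wrist force passes 120 N, or if a joint passes its speed limit or range.

### The arm

A 7-joint arm with a two-finger parallel gripper is mounted at the origin on the work surface. World frame = base frame: x ahead of the robot, y to its left, z up, the work surface at z = 0. Lengths are in m, angles in rad, forces in N, time in s.
With the tool pointing down it reaches from about 0.35 to 0.9 m from the base axis. Payload 19.9 kg.
Tool frame: the origin (TCP) lies midway between the tips of the shut fingers; the grasp point (between the pads) lies behind it (r.grip_depth is the z of the grasp point in the tool frame, in m); z points along the fingers, y is the line along which they close (so a half turn about z gives the same grasp; the last joint's range is limited). The gripper opens to 85 mm and grips with 20 to 120 N. Pads are 22 mm wide; open, the fingers measure 114 mm over their backs; the gripper's body (76 mm by 85 mm) begins 54 mm behind the grasp point. The pads swing forward as they close: fully open they stand 13 mm farther back than shut.
Start: joints at [-1.252, 0.417, -0.01, 1.614, 0.005, 1.111, -0.053], TCP at [0.22, 0.585, 0.231] pointing down, gripper open.
Joint ranges: [-2.81, 2.81], [-0.39, 2.02], [-1.27, 1.25], [0.06, 2.57], [-1.19, 4.33], [0.19, 2], [-2.82, 2.82]. Speed limits (rad/s): [1.89, 1.89, 2.39, 2.39, 3.01, 3.01, 3.01].

### API

Orientations are given as [roll, pitch, yaw] about the fixed x, y, z axes, in that order (R = Rz(yaw) Ry(pitch) Rx(roll)).
In Python, from station import telemetry, get_image, calibration, job, r gives the robot as it stands.
- The arm moves only by the shell command python3 -m handwheel 'ROWS'. ROWS is JSON, a list of rows, each an object of numbers: "fingers": the gripper's target within -1 to 1 (fully open at 1, half-way at 0, shut at -1); "x", "y", "z": the shift along the tool's x, y, z scaled (see below); "spin": the turn about the tool's z scaled (see below). A call has exactly 5 rows; each row is the pose to reach, as a shift and turn from the pose commanded when the call began, along the tool's axes at that moment; what a row does not reach only later rows make up. The controller multiplies each number of a shift by 15 cm and each number of a turn by 2 rad. A row lasts 1/10 s, in which the tool goes at most 50 mm and 8.59 degrees, less where a joint would pass 70% of its speed; a pose out of reach is approached as far as the arm can. A call with a number of a shift or a turn outside -1 to 1 is refused whole. A call with a gripper value outside its range is refused whole. The fingers move at their own pace and stop on an object; the grip force is fixed at half the most. Time passes only in rows, so rows that repeat a pose let the fingers close, or fill a call up. It gives the time, the measured TCP pose, the force, the opening and the grip force at its end, in the units of the state.
- telemetry.sense(): the state, without advancing time (a new reading comes with each control period).
- get_image(name): name is "scene" or "top"; returns the picture (480x640x3 uint8, red, green, blue); there is no depth.
- calibration(name): a dict with "K" (3x3 intrinsics, pixels), "k1" (the pictures are not rectified: a ray, as slopes to the right and down, at radius r is drawn at 1 + k1 r^2 times it, then the intrinsics apply), "origin" and "rotation" of the camera in the world. Camera axes: x right, y down, z forward; pixel columns grow to the right and rows downward; lengths in m; the calibration is good to about 2 mm. A picture is of the moment at which its call begins. calibration takes no time and is no camera call.
- job.hand_in(): hands the job in; it is judged then, once.
The state is a dict: "t": time; "joint_positions": joint angles; "dq": joint speeds; "tau": joint torques, N m; "tcp_pos": TCP position; "eef_rot": TCP orientation; "contact_force": force on the tool from outside, world axes, zero at the start; "torque": the same for the moment, N m; "grip_width": finger opening in m; "grip_force": force on a finger pad.
Only numpy, scipy, OpenCV 4.12 (cv2) and the standard library are available. Lean on these libraries where they do the work, as an engineer would, in place of code of your own. Each camera call takes 0.05 s, during which the arm holds its last target. There are 200 camera calls.

## Working session

There is one attempt and no reset: what is moved stays moved. The work goes in short steps, Python scripts to look and compute and a shell command to move; the robot and the scene stay as the last step left them, time stands still between calls to the robot, and variables do not carry over. Pictures are saved under pics/ and viewed, at most 10 in all, crops included, and the job is handed in when it is done.

```bash
mkdir -p pics; python3 - <<'E'
from station import telemetry,get_image,calibration,r
import cv2,numpy as np
for n in("scene","top"):
    cv2.imwrite(f"pics/{n}0.png",get_image(n)[:,:,::-1]); c=calibration(n); print(n,{k:np.round(v,4).tolist() for k,v in c.items()})
s=telemetry.sense(); print(s['t'],s['tcp_pos'],s['eef_rot'],s['grip_width'],r.grip_depth)
E
```

```text
scene {'K': [[523.1998, 0.0, 315.5841], [0.0, 523.1998, 235.6443], [0.0, 0.0, 1.0]], 'k1': 0.0155, 'origin': [1.283, -0.2886, 0.6111], 'rotation': [-2.132, -0.0049, 1.0881]}
top {'K': [[613.7113, 0.0, 316.0108], [0.0, 613.7113, 232.4081], [0.0, 0.0, 1.0]], 'k1': -0.0133, 'origin': [0.4502, 0.0806, 1.2744], 'rotation': [-3.0656, -0.0006, -1.6006]}
0.1 [0.21991742 0.58468262 0.23068845] [-3.14044008e+00  5.81151787e-05  2.78183556e+00] 0.08542124770271935 -0.0187
```

View pics/scene0.png

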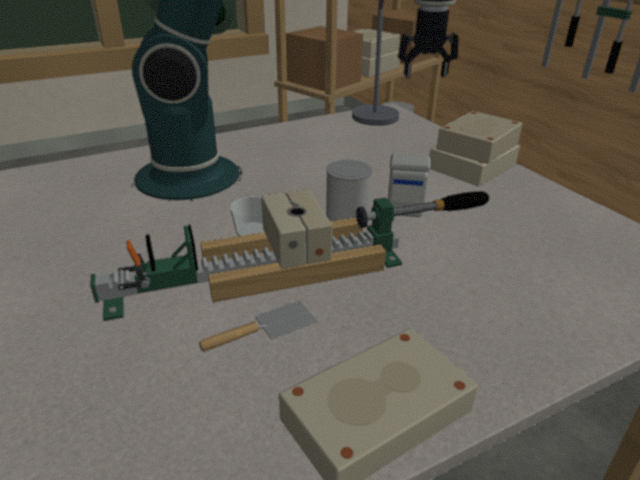

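View pics/top0.png

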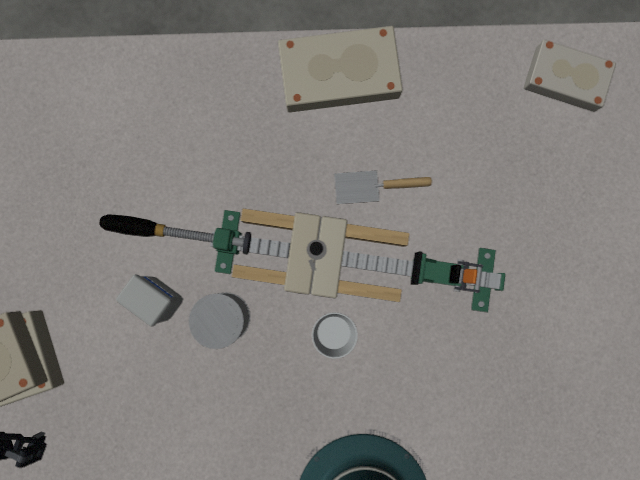

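The scene picture shows the jaw at about (150,260) with its orange lever, the mould at (297,225) and the head at (382,220). In the top picture the lever is at (470,276), the black grip at (456,274), the pad plate at (418,268), the mould at (316,254) and the head at (228,241). Next is an enlarged crop.

```bash
cat > h.py <<'E'
import cv2,numpy as np
from scipy.spatial.transform import Rotation as R
from station import telemetry,get_image,calibration,r
def cam(n):
    c=calibration(n); return np.array(c['K']),c['k1'],np.array(c['origin']),R.from_euler('xyz',c['rotation']).as_matrix()
def back(n,uv,z):
    K,k,o,M=cam(n); d=cv2.undistortPoints(np.array([[uv]],float),K,np.array([k,0,0,0.]))[0,0]
    v=M@np.array([*d,1]); return o+v*(z-o[2])/v[2]
def proj(n,P):
    K,k,o,M=cam(n); p=(np.array(P,float)-o)@M
    p=p[:,:2]/p[:,2:]; p=p*(1+k*(p**2).sum(1,keepdims=True)); return p@K[:2,:2].T+K[:2,2]
def crop(n,x0,y0,x1,y1,f,out,pts=None):
    im=get_image(n)[:,:,::-1]
    im=cv2.resize(im[y0:y1,x0:x1],None,fx=f,fy=f,interpolation=cv2.INTER_CUBIC)
    if pts is not None:
        for i,p in enumerate(proj(n,pts)): cv2.circle(im,(int((p[0]-x0+.5)*f),int((p[1]-y0+.5)*f)),3,(255,0,255),1)
    cv2.imwrite(out,im)
E
python3 - <<'E'
from h import *
crop("top",215,195,515,320,2.66,"pics/c1.png")
# feet corners on green
for uv,z in [((228,241),.05),((470,276),.11),((456,274),.114),((418,268),.113),((505,281),.04),((316,249),.126)]: print(uv,back("top",uv,z).round(4))
E
```

```text
(228, 241) [0.5314 0.2534 0.05  ]
(470, 276) [ 0.4474 -0.2119  0.11  ]
(456, 274) [ 0.452  -0.1846  0.114 ]
(418, 268) [ 0.4655 -0.1135  0.113 ]
(505, 281) [ 0.4351 -0.2994  0.04  ]
(316, 249) [0.5065 0.0782 0.126 ]
```

View pics/c1.png

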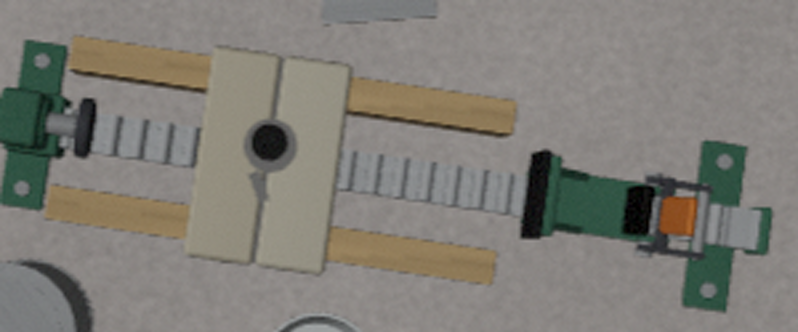

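The crop shows the pad's front edge from (533,152) to (522,237), the mould's near top edge from (350,66) to (323,272), the black grip from (625,185) to (655,237) and the paddle from (660,196) to (697,235).

```bash
python3 - <<'E'
from h import *
f=lambda x,y,z: back("top",(215+x/2.66-.3,195+y/2.66-.3),z)
a=f(105,135,.045);b=f(505,193,.045);c=f(745,227,.045)
print(a,b,c); u=(c-a);u/=np.linalg.norm(u);u=-u; print('yaw of clamp y',np.arctan2(u[1],u[0]))
n=np.array([u[1],-u[0],0])
o=a
S=dict(mA=(350,66,.126),mB=(323,272,.126),mbackA=(215,48,.126),mbackB=(187,255,.126),padA=(533,152,.113),padB=(522,237,.113),gripF1=(628,186,.114),gripF2=(623,233,.114),gripB=(652,210,.114),leverF=(660,215,.11),leverB=(697,215,.11),headpad=(96,127,.09),barEnd=(757,230,.045))
for k,v in S.items():
    p=f(*v); print(k,p.round(4),'along %.4f across %.4f'%((p-o)@u,(p-o)@n))
E
```

```text
[0.52126822 0.20181419 0.045     ] [ 0.46863391 -0.09797704  0.045     ] [ 0.43768814 -0.2774809   0.045     ]
yaw of clamp y 1.398151094313943
mA [0.5603 0.0197 0.126 ] along -0.1727 across 0.0697
mB [0.416  0.0434 0.126 ] along -0.1741 across -0.0765
mbackA [0.5759 0.1147 0.126 ] along -0.0764 across 0.0688
mbackB [0.4307 0.1383 0.126 ] along -0.0781 across -0.0783
padA [ 0.4962 -0.1092  0.113 ] along -0.3107 across 0.0287
padB [ 0.4361 -0.0989  0.113 ] along -0.3109 across -0.0322
gripF1 [ 0.4699 -0.1756  0.114 ] along -0.3806 across 0.0143
gripF2 [ 0.4368 -0.1705  0.114 ] along -0.3813 across -0.0193
gripB [ 0.4524 -0.1919  0.114 ] along -0.3997 across -0.0002
leverF [ 0.4487 -0.1983  0.11  ] along -0.4067 across -0.0027
leverB [ 0.4479 -0.2247  0.11  ] along -0.4328 across 0.0010
headpad [0.5247 0.2038 0.09  ] along 0.0025 across 0.0030
barEnd [ 0.4352 -0.2864  0.045 ] along -0.4958 across -0.0010
```

The measured sizes agree with those given: the pad is 61 mm wide, the mould 146 × 96 mm, and the heights are consistent. The gap is about 136 mm, so the jaw goes 6 notches (+120 mm), leaving about 16 mm. jaw_grip is at about (0.453, -0.187). I'll move above it now.

```bash
python3 -m handwheel '[{"x":-0.2,"y":-0.26,"z":0,"spin":-0.05,"fingers":1},{"x":-0.4,"y":-0.52,"z":0,"spin":-0.094,"fingers":1},{"x":-0.6,"y":-0.78,"z":0,"spin":-0.094,"fingers":1},{"x":-0.77,"y":-1,"z":0,"spin":-0.094,"fingers":1},{"x":-0.77,"y":-1,"z":0,"spin":-0.094,"fingers":1}]'
cat > go.py <<'E'
import sys
from h import *
s=telemetry.sense(); M=R.from_euler('xyz',s['eef_rot']).as_matrix()
g=np.array(eval(sys.argv[1])); print('t',s['t'],'tcp',s['tcp_pos'].round(4),'scaled',((g-s['tcp_pos'])@M/.15).round(3),'tooly angle',np.arctan2(M[1,1],M[0,1]).round(4),'F',np.round(s['contact_force'],1),'w',s['grip_width'])
E
python3 go.py '[.4534,-.1873,.231]'
```

```text
t: 0.65
tcp_pos: [0.2773, 0.3993, 0.2314]
eef_rot: [-3.14, 0.001, 2.964]
contact_force: [0.6, 1.6, 0.2]
grip_width: 0.0855
grip_force: 0.0
t 0.65 tcp [0.2773 0.3993 0.2314] scaled [-1.845 -3.643  0.008] tooly angle 1.3936 F [0.6 1.6 0.2] w 0.08550574692188057
```

```bash
for i in 1; do python3 -m handwheel '[{"x":-0.13,"y":-0.25,"fingers":1},{"x":-0.26,"y":-0.5,"fingers":1},{"x":-0.38,"y":-0.75,"fingers":1},{"x":-0.5,"y":-1,"fingers":1},{"x":-0.5,"y":-1,"fingers":1}]'; python3 -m handwheel '[{"x":-0.13,"y":-0.25,"fingers":1},{"x":-0.26,"y":-0.5,"fingers":1},{"x":-0.38,"y":-0.75,"fingers":1},{"x":-0.5,"y":-1,"fingers":1},{"x":-0.5,"y":-1,"fingers":1}]'; python3 -m handwheel '[{"x":-0.13,"y":-0.25,"fingers":1},{"x":-0.26,"y":-0.5,"fingers":1},{"x":-0.38,"y":-0.75,"fingers":1},{"x":-0.5,"y":-1,"fingers":1},{"x":-0.5,"y":-1,"fingers":1}]' ; done
python3 go.py '[.4534,-.1873,.16]'
```

```text
t 0.65 tcp [0.2773 0.3993 0.2314] scaled [-1.845 -3.642  0.481] tooly angle 1.3936 F [0.6 1.6 0.2] w 0.08550574692188057invalid input
invalid input
invalid input
```

```bash
python3 -m handwheel '[{"x":-0.13,"y":-0.25,"z":0,"spin":0,"fingers":1},{"x":-0.26,"y":-0.5,"z":0,"spin":0,"fingers":1},{"x":-0.38,"y":-0.75,"z":0,"spin":0,"fingers":1},{"x":-0.5,"y":-1,"z":0,"spin":0,"fingers":1},{"x":-0.5,"y":-1,"z":0,"spin":0,"fingers":1}]' | head -2
python3 -m handwheel '[{"x":-0.13,"y":-0.25,"z":0,"spin":0,"fingers":1},{"x":-0.26,"y":-0.5,"z":0,"spin":0,"fingers":1},{"x":-0.38,"y":-0.75,"z":0,"spin":0,"fingers":1},{"x":-0.5,"y":-1,"z":0,"spin":0,"fingers":1},{"x":-0.5,"y":-1,"z":0,"spin":0,"fingers":1}]' | head -2
python3 go.py '[.4534,-.1873,.16]'
```

```text
t: 1.15
tcp_pos: [0.3247, 0.2394, 0.2314]
t: 1.65
tcp_pos: [0.3727, 0.079, 0.2315]
t 1.65 tcp [0.3727 0.079  0.2315] scaled [-0.842 -1.653  0.477] tooly angle 1.3936 F [ 0.4  0.3 -0.1] w 0.08532209143879838
```

```bash
python3 -m handwheel '[{"x":-0.13,"y":-0.25,"z":0,"spin":0,"fingers":1},{"x":-0.26,"y":-0.5,"z":0,"spin":0,"fingers":1},{"x":-0.38,"y":-0.75,"z":0,"spin":0,"fingers":1},{"x":-0.42,"y":-0.83,"z":0,"spin":0,"fingers":1},{"x":-0.42,"y":-0.83,"z":0,"spin":0,"fingers":1}]' | head -2
python3 -m handwheel '[{"x":-0.13,"y":-0.25,"z":0,"spin":0,"fingers":1},{"x":-0.26,"y":-0.5,"z":0.1,"spin":0,"fingers":1},{"x":-0.42,"y":-0.82,"z":0.3,"spin":0,"fingers":1},{"x":-0.42,"y":-0.82,"z":0.47,"spin":0,"fingers":1},{"x":-0.42,"y":-0.82,"z":0.47,"spin":0,"fingers":1}]' | head -2
python3 go.py '[.4534,-.1873,.075]'
python3 - <<'E'
from h import *
# scene crop with predicted points: jaw_grip, post top, paddle tip, pad top corners, mould face top
u=np.array([.1719,.9851,0]);n=np.array([.9851,-.1719,0]);a=np.array([.5213,.2018,0])
P=lambda al,ac,z:a+u*al+n*ac+[0,0,z]
g=-.395
pts=[P(g+.010,.018,.114),P(g+.010,-.018,.114),P(g-.032,.014,.110),P(g-.032,-.014,.110),P(g+.084,.032,.113),P(g+.084,-.032,.113),P(-.1745,.075,.126),P(-.1745,-.075,.126),P(-.1745,.075,.046)]
crop("scene",80,170,345,310,3,"pics/c2.png",pts)
E
```

```text
t: 2.15
tcp_pos: [0.4131, -0.0519, 0.2313]
t: 2.65
tcp_pos: [0.4523, -0.1823, 0.1576]
t 2.65 tcp [ 0.4523 -0.1823  0.1576] scaled [-0.016 -0.031  0.551] tooly angle 1.3979 F [0.1 1.1 1. ] w 0.08518260196894795
```

View pics/c2.png

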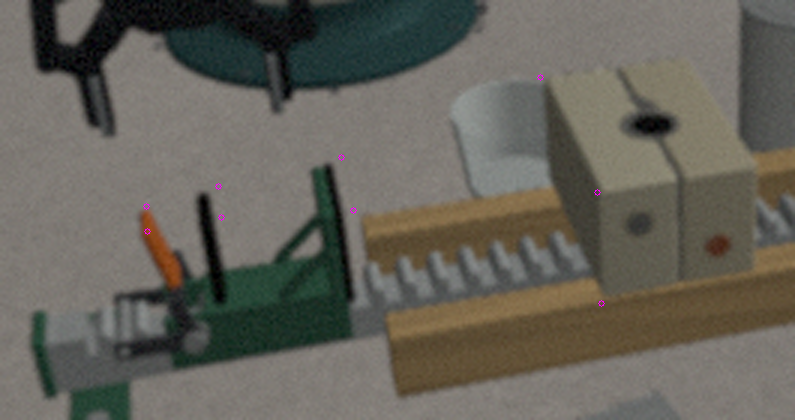

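This picture corrects one reading: seen from above, the left black edges are the lower edges of the pad and grip faces. The post top is at (205,195) and the pad's far top corner at (331,165), both about 7 mm behind my marks, while the mould marks fit. jaw_grip is therefore near (0.452, -0.194), and the gap (about 143 mm) is close to a whole notch. I'll grip now and measure the small gap from close by later.

```bash
python3 -m handwheel '[{"x":-0.016,"y":-0.08,"z":0,"spin":0,"fingers":1},{"x":-0.016,"y":-0.08,"z":0,"spin":0,"fingers":1},{"x":-0.016,"y":-0.08,"z":0.1,"spin":0,"fingers":1},{"x":-0.016,"y":-0.08,"z":0.15,"spin":0,"fingers":1},{"x":-0.016,"y":-0.08,"z":0.15,"spin":0,"fingers":1}]' | head -2
python3 go.py '[.4522,-.1942,.075]'
python3 - <<'E'
from h import *
crop("top",405,235,515,320,7,"pics/c3.png")
f=lambda x,y,z: back("top",(215+x/2.66-.3,195+y/2.66-.3),z)
u=np.array([.1719,.9851,0]);a=np.array([.5213,.2018,0])
for k,v in dict(padbotA=(533,152,.051),padbotB=(522,237,.051),padtop=(550,155,.113),postTop=(644,210,.114)).items(): print(k,((f(*v)-a)@u).round(4))
E
```

```text
t: 3.2
tcp_pos: [0.4539, -0.1944, 0.1383]
t 3.2 tcp [ 0.4539 -0.1944  0.1383] scaled [ 0.011 -0.001  0.422] tooly angle 1.3996 F [-0.4 -0.6  0.4] w 0.08517790249671499
padbotA -0.3203
padbotB -0.3204
padtop -0.323
postTop -0.394
```

View pics/c3.png

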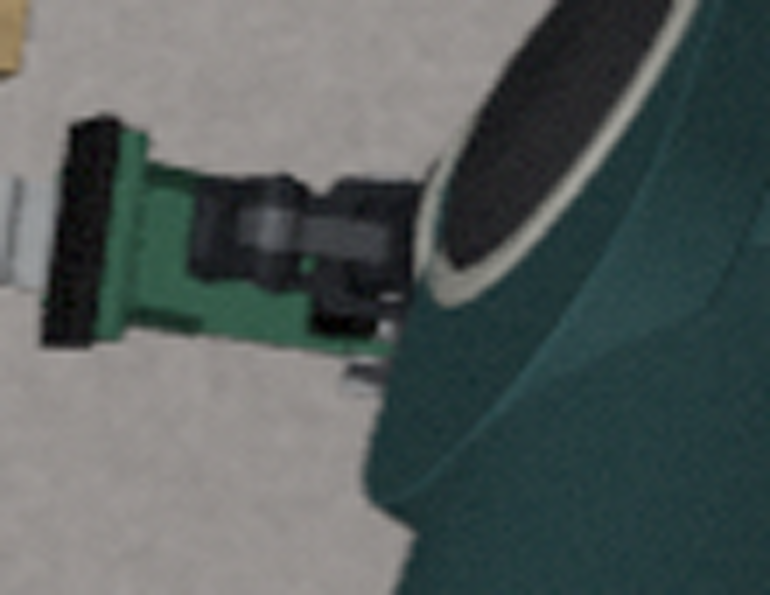

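The gripper's front finger (200–300, 170–290) stands clear between the pad plate (45–150) and the grip post. The pad is at -0.3205 along the bar, so the gap is about 146 mm: 7 notches leave about 6 mm, which I'll verify near the mould. Descending and squeezing.

```bash
python3 -m handwheel '[{"x":0.005,"y":-0.01,"z":0.1,"spin":0,"fingers":1},{"x":0.005,"y":-0.01,"z":0.2,"spin":0,"fingers":1},{"x":0.005,"y":-0.01,"z":0.3,"spin":0,"fingers":1},{"x":0.005,"y":-0.01,"z":0.42,"spin":0,"fingers":1},{"x":0.005,"y":-0.01,"z":0.42,"spin":0,"fingers":1}]'
python3 go.py '[.4522,-.1962,.075]'
python3 -c "
from h import *
crop('scene',80,170,280,310,4,'pics/c4.png')"
```

```text
t: 3.75
tcp_pos: [0.4524, -0.1959, 0.0745]
eef_rot: [3.141, -0.002, 2.97]
contact_force: [-0.4, 0.3, 0.5]
grip_width: 0.0854
grip_force: 0.0
t 3.75 tcp [ 0.4524 -0.1959  0.0745] scaled [ 0.001 -0.002 -0.003] tooly angle 1.3992 F [-0.4  0.3  0.5] w 0.08540890487636829
```

View pics/c4.png

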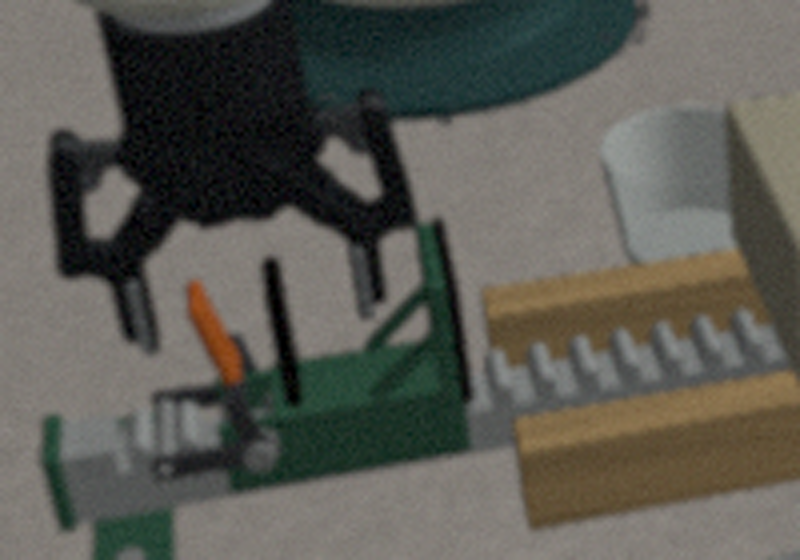

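The fingers, with tips at (140,345) and (365,310), straddle the lever (215,330) and the post (280,330). Closing.

```bash
python3 -m handwheel '[{"x":0,"y":0,"z":0,"spin":0,"fingers":0.2},{"x":0,"y":0,"z":0,"spin":0,"fingers":-0.2},{"x":0,"y":0,"z":0,"spin":0,"fingers":-1},{"x":0,"y":0,"z":0,"spin":0,"fingers":-1},{"x":0,"y":0,"z":0,"spin":0,"fingers":-1}]'
python3 -m handwheel '[{"x":0,"y":0,"z":0,"spin":0,"fingers":-1},{"x":0,"y":0,"z":0,"spin":0,"fingers":-1},{"x":0,"y":0,"z":0,"spin":0,"fingers":-1},{"x":0,"y":0,"z":0,"spin":0,"fingers":-1},{"x":0,"y":0,"z":0,"spin":0,"fingers":-1}]'
```

```text
t: 4.3
tcp_pos: [0.4539, -0.1972, 0.0768]
eef_rot: [-3.141, 0.003, 2.969]
contact_force: [-3.4, -0.5, 18.8]
grip_width: 0.0195
grip_force: 60.5
t: 4.8
tcp_pos: [0.4539, -0.1972, 0.0768]
eef_rot: [-3.141, 0.003, 2.97]
contact_force: [-3.3, 0.4, 20.4]
grip_width: 0.0194
grip_force: 60.4
```

Width is 19.5 mm, so the lever is fully squeezed, and jaw_grip agrees with the estimate to within 1 mm. Sliding 120 mm.

```bash
python3 -m handwheel '[{"x":0,"y":0.05,"z":0,"spin":0,"fingers":-1},{"x":0,"y":0.12,"z":0,"spin":0,"fingers":-1},{"x":0,"y":0.22,"z":0,"spin":0,"fingers":-1},{"x":0,"y":0.32,"z":0,"spin":0,"fingers":-1},{"x":0,"y":0.4,"z":0,"spin":0,"fingers":-1}]'
python3 -m handwheel '[{"x":0,"y":0.1,"z":0,"spin":0,"fingers":-1},{"x":0,"y":0.2,"z":0,"spin":0,"fingers":-1},{"x":0,"y":0.3,"z":0,"spin":0,"fingers":-1},{"x":0,"y":0.4,"z":0,"spin":0,"fingers":-1},{"x":0,"y":0.4,"z":0,"spin":0,"fingers":-1}]'
python3 - <<'E'
from h import *
s=telemetry.sense();u=np.array([.1719,.9851,0]);print((s['tcp_pos']-[.4539,-.1972,0])@u)
crop("top",285,195,415,300,6,"pics/c5.png")
E
```

```text
t: 5.3
tcp_pos: [0.4646, -0.1372, 0.0769]
eef_rot: [-3.141, 0.003, 2.97]
contact_force: [-2.7, -1.1, 18.6]
grip_width: 0.0194
grip_force: 60.7
t: 5.8
tcp_pos: [0.4753, -0.0766, 0.0768]
eef_rot: [3.141, 0.003, 2.972]
contact_force: [-0.7, -1.1, 19.1]
grip_width: 0.0192
grip_force: 61.9
0.12251008314222216
```

View pics/c5.png

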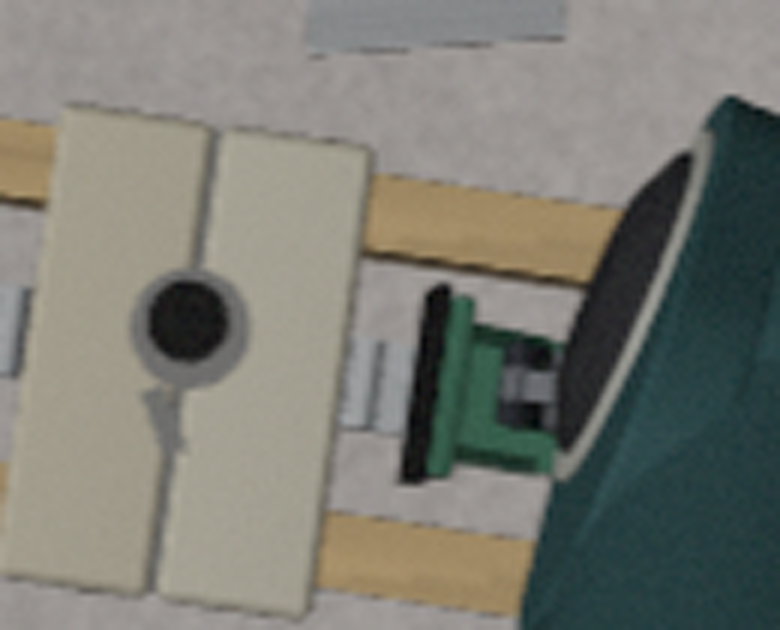

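The mould's near top edge runs from (372,150) to (308,615), and the pad's face from (430,288) to (402,482). One gap in between is visible.

```bash
python3 - <<'E'
from h import *
f=lambda x,y,z: back("top",(285+x/6-.4,195+y/6-.4),z)
u=np.array([.1719,.9851,0]);a=np.array([.5213,.2018,0])
for k,v in dict(mA=(372,150,.126),mB=(310,610,.126),mbA=(60,108,.126),mbB=(5,572,.126),padA=(429,288,.051),padB=(402,482,.051),padtA=(429,288,.113),padtB=(402,482,.113)).items(): print(k,((f(*v)-a)@u).round(4))
E
```

```text
mA -0.1733
mB -0.1742
mbA -0.0747
mbB -0.0788
padA -0.2012
padB -0.2012
padtA -0.1977
padtB -0.1977
```

Moved 122.5 mm, with 24–27 mm left. Notch 7 is at +140 mm and leaves about 7 mm. Moving on 17 mm, then letting go.

```bash
python3 -m handwheel '[{"x":0,"y":0.04,"z":0,"spin":0,"fingers":-1},{"x":0,"y":0.08,"z":0,"spin":0,"fingers":-1},{"x":0,"y":0.115,"z":0,"spin":0,"fingers":-1},{"x":0,"y":0.115,"z":0,"spin":0,"fingers":-1},{"x":0,"y":0.115,"z":0,"spin":0,"fingers":-1}]'
python3 -c "
from h import *
s=telemetry.sense();u=np.array([.1719,.9851,0]);print((s['tcp_pos']-[.4539,-.1972,0])@u)"
```

```text
t: 6.35
tcp_pos: [0.478, -0.0614, 0.0768]
eef_rot: [3.141, 0.004, 2.97]
contact_force: [-0.2, -0.1, 17.2]
grip_width: 0.0194
grip_force: 61.3
0.13796675313858087
```

```bash
python3 -m handwheel '[{"x":0,"y":0,"z":0,"spin":0,"fingers":-0.3},{"x":0,"y":0,"z":0,"spin":0,"fingers":0},{"x":0,"y":0,"z":0,"spin":0,"fingers":0.4},{"x":0,"y":0,"z":0,"spin":0,"fingers":0.8},{"x":0,"y":0,"z":0,"spin":0,"fingers":1}]'
python3 -m handwheel '[{"x":0,"y":0,"z":0,"spin":0,"fingers":1},{"x":0,"y":0,"z":0,"spin":0,"fingers":1},{"x":0,"y":0,"z":-0.1,"spin":0,"fingers":1},{"x":0,"y":0,"z":-0.25,"spin":0,"fingers":1},{"x":0,"y":0,"z":-0.4,"spin":0,"fingers":1}]'
python3 -m handwheel '[{"x":0,"y":0,"z":-0.2,"spin":0,"fingers":1},{"x":0,"y":0,"z":-0.5,"spin":0,"fingers":1},{"x":0,"y":-0.3,"z":-0.6,"spin":0,"fingers":1},{"x":0,"y":-0.6,"z":-0.6,"spin":0,"fingers":1},{"x":0,"y":-0.9,"z":-0.6,"spin":0,"fingers":1}]'
python3 -m handwheel '[{"x":0,"y":-0.3,"z":0,"spin":0,"fingers":1},{"x":0,"y":-0.6,"z":0,"spin":0,"fingers":1},{"x":0,"y":-0.8,"z":0,"spin":0,"fingers":1},{"x":0,"y":-0.8,"z":0,"spin":0,"fingers":1},{"x":0,"y":-0.8,"z":0,"spin":0,"fingers":1}]'
python3 - <<'E'
from h import *
crop("top",265,195,465,320,4,"pics/c6.png"); crop("scene",100,170,340,310,3.3,"pics/c7.png")
E
```

```text
t: 6.85
tcp_pos: [0.4764, -0.0609, 0.0754]
eef_rot: [3.141, -0.0, 2.97]
contact_force: [0.7, -0.3, 0.5]
grip_width: 0.0833
grip_force: 0.0
t: 7.35
tcp_pos: [0.4762, -0.0612, 0.1359]
eef_rot: [-3.141, -0.001, 2.97]
contact_force: [0.1, -0.1, -0.2]
grip_width: 0.0853
grip_force: 0.0
t: 7.85
tcp_pos: [0.4533, -0.1953, 0.2261]
eef_rot: [3.141, 0.002, 2.971]
contact_force: [1.2, 1.3, -0.3]
grip_width: 0.0856
grip_force: 0.0
t: 8.35
tcp_pos: [0.4325, -0.3126, 0.2251]
eef_rot: [-3.142, -0.001, 2.968]
contact_force: [-0.6, 1.6, -0.2]
grip_width: 0.0853
grip_force: 0.0
```

View pics/c6.png

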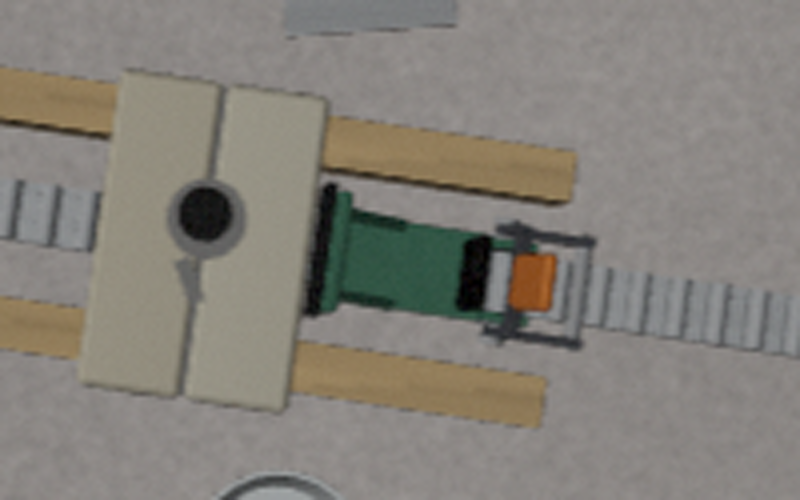

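View pics/c7.png

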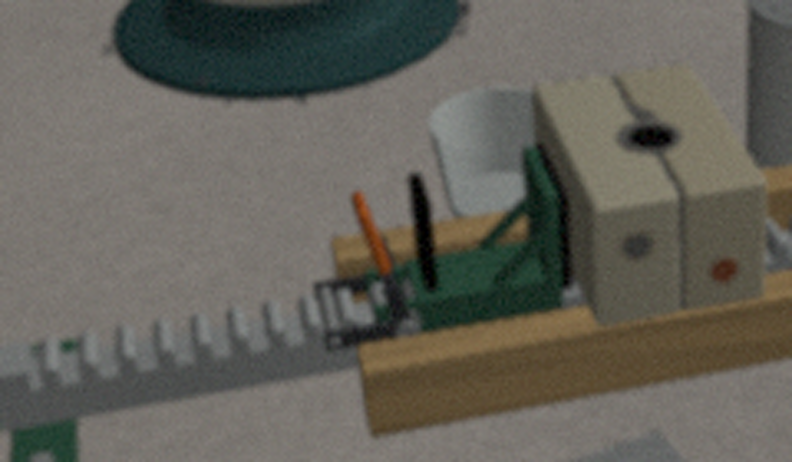

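Both pictures show the pad close to the mould with a small gap, and the paddle leaning back (released). The mould's near edge from (327,98) to (288,410) matches its earlier place. One quick number check on the travel, then hand in.

```bash
python3 - <<'E'
from h import *
from station import job
f=lambda x,y,z: back("top",(265+x/4-.4,195+y/4-.4),z)
u=np.array([.1719,.9851,0]);a=np.array([.5213,.2018,0])
al=lambda *v:(f(*v)-a)@u
lev=al(555,285,.11)+.4328; m=(al(327,98,.126)+al(289,408,.126))/2; pad=(al(334,184,.113)+al(318,314,.113))/2
print('lever travel',lev,'mould',m,'pad(back edge of black)',pad)
s=telemetry.sense(); print(s['t'])
if abs(lev-.14)<.007 and abs(m+.1738)<.003: print(job.hand_in())
E
```

```text
lever travel 0.14017372929186983 mould -0.17403841434152592 pad(back edge of black) -0.18268702651362131
8.45
the job is handed in; nothing more can be done
None
```

I handed the job in: the jaw slid 7 notches (measured travel 140 mm) and locked with roughly 7 mm left before the mould. The mould did not move, and the lever is released with the arm clear of everything.

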